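Load the roller carrier on the transfer rail

ROBOT

A 6-joint arm with a two-finger parallel gripper is mounted at the origin on the work surface. World frame = base frame: x ahead of the robot, y to its left, z up, the work surface at z = 0. Lengths are in m, angles in rad, forces in N, time in s.
With the tool pointing down it reaches from about 0.325 to 0.775 m from the base axis. Payload 5.5 kg.
Tool frame: the origin (TCP) lies at the centre of the arm's flange, where the gripper is bolted on; the fingertips stand 182 mm ahead of it and the grasp point (between the pads) lies 163 mm ahead of it; z points along the fingers, y is the line along which they close (so a half turn about z gives the same grasp; the last joint's range is limited). The gripper opens to 88 mm and grips with 3 to 60 N. Pads are 20 mm wide; open, the fingers measure 115 mm over their backs; the gripper's body (75 mm by 178 mm) begins 61 mm behind the grasp point.
Start: joints at [-1.264, 0.091, 1.231, -0, 1.82, -0.057], TCP at [0.213, -0.561, 0.405] pointing down, gripper open.
Joint ranges: [-2.87, 2.87], [-0.86, 2.18], [0.17, 2.46], [-1.51, 4.65], [0.06, 2.69], [-2.65, 2.65]. Speed limits (rad/s): [2.57, 2.57, 3.01, 3.14, 3.14, 3.14].

INTERFACE

Orientations are given as a unit quaternion [w, x, y, z].
In Python, from workcell import sensors, capture, camera_model, ticket gives the robot as it stands. The module is installed in compiled form; this text tells all that it offers.
- The arm moves only by the tool play_rows, never from a script. Its argument "steps" is text: rows parted by semicolons, each of 7 numbers parted by spaces: the shift along the tool's x, y, z in m, then the turn, a rotation vector about the tool's x, y, z in rad, then the closure in counts, from 0 (fully open) to 255 (shut). In form: dx dy dz wx wy wz claw; .... A call has 1 to 10 rows; each row is the pose to reach, as a shift and turn from the pose commanded when the call began, along the tool's axes at that moment; what a row does not reach only later rows make up. A row lasts 1/10 s, in which the tool goes at most 50 mm and 8.59 degrees, less where a joint would pass 70% of its speed; a pose out of reach is approached as far as the arm can. A call with a gripper value outside its range is refused whole. The fingers move at their own pace and stop on an object; "grip_force" is the grip in N (left out, the last holds). Time passes only in rows, so rows that repeat a pose let the fingers close. It gives the time, the measured TCP pose, the force, the opening and the grip force at its end, in the units of the state.
- sensors.state(): the state, without advancing time (a new reading comes with each control period).
- capture(name): name is "scene" or "top" or "wrist"; returns (picture, depth): 480x640x3 uint8, red, green, blue; 480x640 float32, m along the optical axis (not along the pixel's ray), 0 where there is no reading.
- camera_model(name): a dict with "fx", "fy", "cx", "cy" (pixels), "world_from_camera" (4x4, takes a point from camera to world coordinates). Camera axes: x right, y down, z forward; pixel columns grow to the right and rows downward; lengths in m; the calibration is good to about 2 mm. A picture is of the moment at which its call begins: read the wrist's pose just before it. camera_model takes no time and is no camera call; for the wrist camera it gives the pose at the moment of the call.
- ticket.hand_in(): hands the job in; it is judged then, once.
The state is a dict: "time_s": time; "joints": joint angles; "dq": joint speeds; "joint_efforts": joint torques, N m; "tcp_pos": TCP position; "tcp_rot": TCP orientation; "contact_force": force on the tool from outside, world axes, zero at the start; "wrist_torque": the same for the moment, N m; "gripper_width": finger opening in m; "grip_force": force on a finger pad.
Only numpy, scipy, OpenCV 4.12 (cv2) and the standard library are available. Lean on these libraries where they do the work, as an engineer would, in place of code of your own. Each camera call takes 0.05 s, during which the arm holds its last target. There are 200 camera calls.

TASK

Hang the orange roller carrier on the transfer rail: feed its four wheels in at the rail's open end, upright, and roll it along until it rests against the buffer at the far end. Then flip the red end stop over so that it hangs down across the rail's mouth, and leave the carrier hanging free; do not disturb the other things on the bench.

Things in the scene. Friction and masses are not known exactly. Their poses are not given: they have to be found in the camera images.
- carrier: Roller carrier, 0.35 kg (+-30 %), 169 mm tall, standing upright on the bench, weight low down. Origin: centre of its underside; z up, y = its direction of travel in the rail (same both ways round). From below: steel foot 50 (x) x 44 x 12 mm; orange block; steel neck plate 8 mm (x) by 36 mm (y), z = 90 to 144 mm; axle plate with four free black wheels.
- carrier_block (a point): Middle of the carrier's orange block, 50 mm above its underside: where to grip. The block is 40 mm (x) by 44 mm (y), from z = 12 to 90 mm of the carrier; grip it across y, by its end faces. In the rail it hangs 88 mm below the rail's underside, so there the gripper must lean back to the robot, 30 to 45 degrees from vertical, best on the block's robot-side half.
- carrier_wheels (a point): Point of the carrier 141 mm above its origin, in the middle of the plane on which the wheels run. Wheels: 28 mm diameter, axles along x at 155 mm height and 22 mm to either side along y; together they span 72 mm along y and 29 mm across x, 141 to 169 mm above the underside.
- rail_mouth (a point): Middle of the rail's only open end, on the plane where the wheels run, 203 mm above the bench. z up, y into and along the rail, x across it, away from the robot. Fixed level grey metal C-rail, 42 mm wide, 380 mm long, underside 3 mm below this point, top 37 mm above; 16 mm slot along the underside; inside 36 mm (x) by 34 mm (z), so 3.5 mm free each side of the wheels, 6 mm above.
- rail_arm (a point): Middle of the top of the arm, 20 mm wide, that carries the rail: 120 mm along y from rail_mouth and 49 mm above it. Its post stands 65 to 85 mm beyond the rail's middle (+x). The other end of the rail is bolted to a white sheet metal chassis, 275 mm high, from y = 380 mm on, reaching 40 mm to the robot's side. No other fixed thing is near the rail.
- rail_home (a point): Where carrier_wheels is when the carrier rests against the buffer: 234 mm along y from rail_mouth. The rubber buffer is inside the rail, its face 270 mm from the mouth, 75 mm before the near edge of the black clamp that holds it round the outside of the rail (26 mm to each side, 42 mm above this point).
- end_stop (a joint): Angle (rad) of the red end stop, a flap on a hinge pin 46 mm above and 6 mm outside (y = -6 mm) rail_mouth. 0: hangs down across the mouth (closed, at its limit); 1.57: points straight out; 3.14: upright; 3.9: leans back over the rail at its limit, as at the start. It turns freely: pushed past upright to the outside it drops by its own weight and stays closed.
- end_stop_tip (a point): Middle of the end stop's free edge, 50 mm from the hinge pin. The flap is 33 mm wide across the rail and 4 mm thick, with a 12 mm lip at this edge. To flip it, push from the rail side outwards (to -y of rail_mouth) over the top.
- pulley: Spare black timing pulley lying on the bench, 80 mm diameter, 22 mm high, hub of 28 mm diameter to 36 mm; origin under its centre. Leave alone.
- screwdriver: Screwdriver lying on the bench, 170 mm long along its x, about 30 mm thick. Leave alone.
- cup: Small clear plastic cup, 72 mm diameter, 55 mm high, origin under its centre. Leave alone.
There are look-alikes about, which are no part of the job. Several things look just like the carrier: the one meant starts farthest to the robot's left.

How it is judged:
By the outcome, as a careful person would: the job done as asked, in the order asked, and still so for the second after the job is handed in, with the robot touching nothing.
It also fails if it takes over 66 s, if anything falls off the work surface, if the arm or the gripper's body presses on something with over 40 N, if the wrist force passes 120 N, or if a joint passes its speed limit or range.

## Working session

There is one attempt and no reset: what is moved stays moved. The work goes in short steps, Python scripts to look and compute and a tool call to move; the robot and the scene stay as the last step left them, time stands still between calls to the robot, and variables do not carry over. Pictures are saved under pics/ and viewed, at most 10 in all, crops included, and the job is handed in when it is done.

Besides the shell and the picture viewer there is one more tool, called after "Request:" by a JSON object that holds its "name" and its "arguments", one argument or row to a line. play_rows: Moves the arm, as the interface text tells. Its arguments: {"type":"object","properties":{"steps":{"type":"string"},"grip_force":{"type":"number"}},"required":["steps"]}

```bash
mkdir -p pics; python3 - <<'E'
from workcell import sensors,capture,camera_model
import cv2,numpy as np
s=sensors.state();print({k:np.round(v,3).tolist() for k,v in s.items()})
for n in ("scene","top"):
    p,d=capture(n);cv2.imwrite(f"pics/{n}0.png",p[:,:,::-1]);np.savez(f"{n}0.npz",p=p,d=d)
    m=camera_model(n);print(n,m["fx"],m["cx"],m["cy"],np.round(m["world_from_camera"],3).tolist())
E
```

```text
{'time_s': 0.0, 'joints': [-1.264, 0.092, 1.232, -0.0, 1.82, -0.057], 'dq': [0.001, 0.001, -0.0, 0.0, 0.002, 0.0], 'joint_efforts': [-0.001, -44.645, -40.645, 0.07, 0.029, -0.0], 'tcp_pos': [0.213, -0.561, 0.404], 'tcp_rot': [-0.001, 0.984, 0.181, -0.0], 'contact_force': [0.195, -0.83, 0.573], 'wrist_torque': [-0.01, -0.003, -0.026], 'grip_force': 0.0, 'gripper_width': 0.088}
scene 530.9003085121777 308.6736644729385 227.81476756149755 [[-0.177, 0.769, -0.614, 1.079], [0.984, 0.127, -0.124, 0.013], [-0.017, -0.627, -0.779, 0.9], [0.0, 0.0, 0.0, 1.0]]
top 504.8799647808983 319.49664362067494 246.00111825742115 [[-0.009, -0.988, 0.154, 0.38], [-1.0, 0.008, -0.003, -0.114], [0.002, -0.154, -0.988, 1.058], [0.0, 0.0, 0.0, 1.0]]
```

View pics/scene0.png

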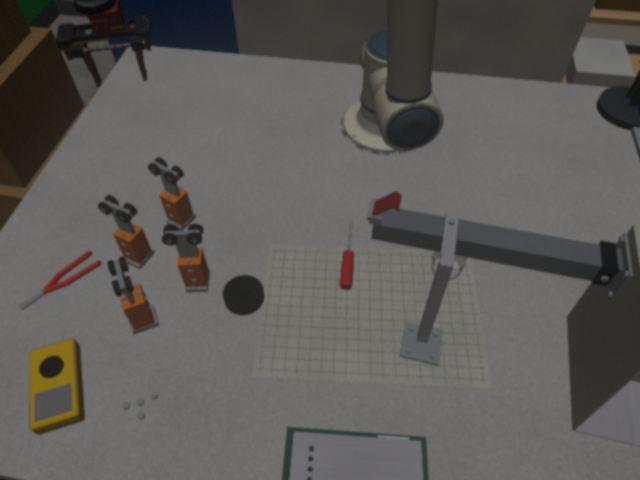

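View pics/top0.png

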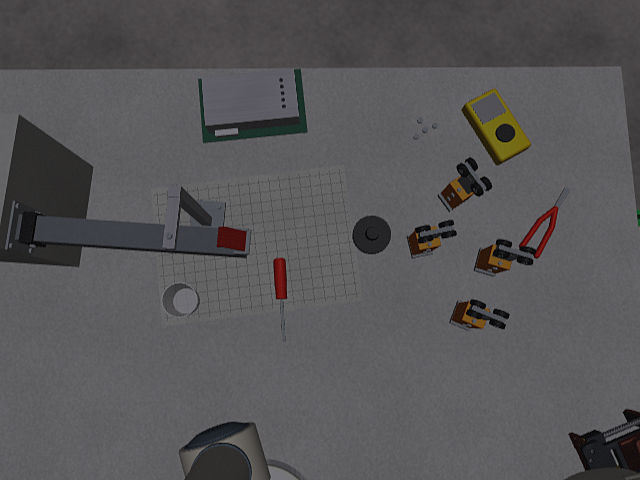

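Scene view: carrier look-alikes stand at about (193,262), (176,205), (132,243) and (137,308). The top view shows the same four at (425,240), (470,315), (495,258) and (460,190). World +y (robot's left) is to the right in scene and to the left in top, so the top (425,240) = scene (193,262) one is farthest left. The rail's mouth is at top (248,242), and it runs along +y to the chassis at left.

```bash
cat > h.py <<'E'
import numpy as np,cv2
from workcell import camera_model
def cloud(n,d,m=None):
    m=m or camera_model(n);v,u=np.mgrid[:480,:640]
    P=np.stack([(u-m["cx"])/m["fx"]*d,(v-m["cy"])/m["fy"]*d,d],-1)
    T=np.array(m["world_from_camera"]);W=P@T[:3,:3].T+T[:3,3];W[d<=0]=np.nan;return W
def hsv(p): return cv2.cvtColor(np.ascontiguousarray(p),cv2.COLOR_RGB2HSV)
E
python3 - <<'E'
from h import *
clouds={}
for n in ("scene","top"):
    z=np.load(n+"0.npz");p,d=z["p"],z["d"];W=cloud(n,d);H=hsv(p)
    o=((H[...,0]>5)&(H[...,0]<20)&(H[...,1]>150)&(H[...,2]>50)).astype(np.uint8)
    o=cv2.morphologyEx(o,cv2.MORPH_CLOSE,np.ones((5,5)))
    k,l,st,c=cv2.connectedComponentsWithStats(o)
    for i in range(1,k):
        if st[i,4]<80: continue
        q=W[(l==i)];q=q[~np.isnan(q[:,0])]
        print(n,c[i].round(),st[i,4],"min",np.nanpercentile(q,3,0).round(3),"max",np.percentile(q,97,0).round(3))
    # wheel height points & rail
    a=(W[...,2]>.146)&(W[...,2]<.175)&(W[...,1]<-.2)&(W[...,0]>.2)
    k,l,st,c=cv2.connectedComponentsWithStats(cv2.dilate(a.astype(np.uint8),np.ones((3,3))))
    for i in range(1,k):
        if st[i,4]<60: continue
        q=W[(l==i)&a][:,:2]; r=cv2.minAreaRect(q.astype(np.float32)*1000)
        print(n,"wheels",c[i].round(),q.mean(0).round(3),r)
    r=(W[...,2]>.225)&(W[...,2]<.25)&(W[...,0]>.25)&(W[...,1]>-.15)
    q=W[r];print(n,"railtop",len(q),q.min(0).round(3),q.max(0).round(3),np.median(q,0).round(3),cv2.minAreaRect(q[:,:2].astype(np.float32)*1000))
    red=((H[...,0]<5)|(H[...,0]>174))&(H[...,1]>150)&(W[...,2]>.2)
    q=W[red];print("red",len(q),np.percentile(q,3,0).round(3),np.percentile(q,97,0).round(3))
    b=W[(W[...,2]<.03)&(W[...,0]>.3)&(W[...,0]<.7)][:,2];print("bench",np.median(b))
z=np.load("scene0.npz")["p"];t=np.load("top0.npz")["p"]
a=cv2.resize(z[150:340,90:290],(400,380),interpolation=2);b=cv2.resize(t[150:340,340:540],(400,380),interpolation=2)
cv2.imwrite("pics/crop1.png",np.clip(np.hstack([a,b])[:,:,::-1]*1.6,0,255).astype(np.uint8))
E
```

```text
scene [172. 201.] 265 min [ 0.388 -0.432  0.034] max [ 0.42  -0.389  0.094]
scene [128. 239.] 326 min [ 0.496 -0.486  0.03 ] max [ 0.53  -0.445  0.094]
scene [191. 265.] 343 min [ 0.532 -0.34   0.037] max [ 0.566 -0.304  0.093]
scene [134. 299.] 292 min [ 0.626 -0.41   0.085] max [ 0.671 -0.377  0.095]
scene wheels [166. 170.] [ 0.399 -0.409] ((395.97882080078125, -412.3558654785156), (72.63966369628906, 31.623804092407227), 66.80088806152344)
scene wheels [117. 208.] [ 0.509 -0.464] ((506.17169189453125, -466.27783203125), (73.93858337402344, 31.347925186157227), 72.09928894042969)
scene wheels [182. 234.] [ 0.547 -0.324] ((545.2272338867188, -326.2034606933594), (32.62047576904297, 71.13788604736328), 11.862438201904297)
scene wheels [120. 276.] [ 0.651 -0.398] ((647.4971923828125, -401.2159729003906), (70.94701385498047, 29.661563873291016), 33.5211067199707)
scene railtop 7592 [ 0.493 -0.002  0.225] [0.722 0.387 0.25 ] [0.538 0.246 0.24 ] ((607.3114013671875, 190.4966278076172), (388.8946838378906, 221.6167755126953), 88.73041534423828)
red 82 [ 0.197 -0.554  0.271] [0.527 0.04  
[... 449 characters left out ...]
83), 33.05913162231445)
top wheels [435. 232.] [ 0.543 -0.326] ((543.88525390625, -326.9037780761719), (29.71761703491211, 71.03538513183594), 11.386488914489746)
top wheels [514. 252.] [ 0.505 -0.465] ((505.987548828125, -467.62005615234375), (71.39862823486328, 30.039634704589844), 72.57274627685547)
top wheels [487. 314.] [ 0.395 -0.411] ((395.30572509765625, -412.25653076171875), (71.22737121582031, 29.76713752746582), 66.69776916503906)
top railtop 6391 [ 0.493 -0.003  0.225] [0.723 0.416 0.25 ] [0.532 0.253 0.241] ((575.82958984375, 192.598876953125), (411.66741943359375, 222.00537109375), 79.18695068359375)
red 605 [ 0.207 -0.518  0.254] [0.531 0.042 0.318]
bench 0.0003208844547819556
```

View pics/crop1.png

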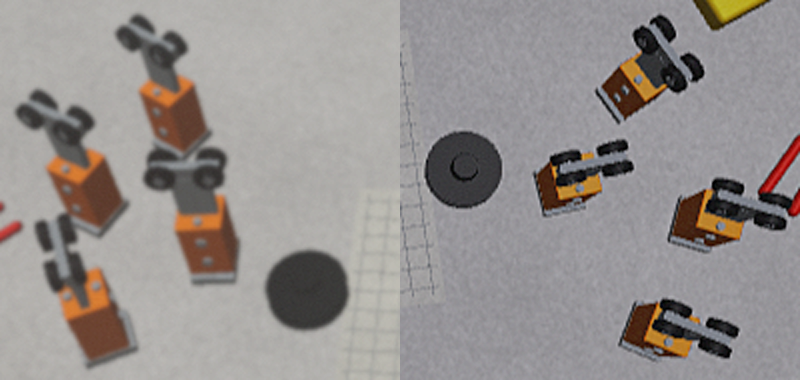

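The crop confirms the target: the carrier at scene (193,262) = top (425,240), centre about (0.5445, -0.3265). It has the greatest y, with the others at y = -0.40, -0.41 and -0.47. Next I measure the rail precisely and write a pose helper.

```bash
cat >> h.py <<'E'
from scipy.spatial.transform import Rotation as Ro
from workcell import sensors
def tcp(g,yaw,th,back=0.):
    """grasp point g, tool-x heading yaw (deg), lean th (deg)"""
    R=Ro.from_euler("z",yaw,degrees=True)*Ro.from_matrix(np.diag([1,-1,-1.]))*Ro.from_euler("y",th,degrees=True)
    return np.array(g)-R.as_matrix()[:,2]*(.163+back),R
def rel(g,yaw,th,back=0.,base=None):
    if base is None:
        s=sensors.state();q=s["tcp_rot"];p0=np.array(s["tcp_pos"]);R0=Ro.from_quat([q[1],q[2],q[3],q[0]])
    else: p0,R0=base
    p,R=tcp(g,yaw,th,back)
    print(np.round(R0.inv().apply(p-p0),4),np.round((R0.inv()*R).as_rotvec(),4));return p,R
E
python3 - <<'E'
from h import *
for n in ("scene","top"):
    z=np.load(n+"0.npz");W=cloud(n,z["d"])
    for y in np.arange(.0,.34,.04):
        r=(abs(W[...,1]-y)<.006)&(W[...,2]>.232)&(W[...,2]<.247)&(W[...,0]>.45)&(W[...,0]<.59)
        q=W[r]
        if len(q)>5: print(n,round(y,2),len(q),np.percentile(q[:,0],[1,50,99]).round(4),np.median(q[:,2]).round(4))
    r=(W[...,2]>.205)&(W[...,2]<.247)&(abs(W[...,0]-.53)<.02);q=W[r];print(n,"ymin",np.percentile(q[:,1],[0,.5,2,5]).round(4))
    r=(W[...,2]>.247)&(W[...,2]<.256)&(W[...,0]>.5)&(W[...,0]<.56)&(W[...,1]>.06)&(W[...,1]<.2);q=W[r];print("arm",len(q),np.percentile(q,[2,50,98],axis=0).round(4).tolist())
    H=hsv(z["p"]);r=((H[...,0]<6)|(H[...,0]>172))&(H[...,1]>140)&(W[...,2]>.2)&(W[...,1]>-.1);q=W[r];print("flap",len(q),np.percentile(q,[2,50,98],axis=0).round(4).tolist())
rel((.5445-.016*.98,-.3265-.016*.2,.038+.10),11.6,25,.10)
rel((.5445-.016*.98,-.3265-.016*.2,.038),11.6,25,.10)
E
```

```text
scene 0.0 10 [0.5316 0.5327 0.5343] 0.2433
scene 0.04 162 [0.4972 0.521  0.5381] 0.2404
scene 0.08 184 [0.4961 0.5226 0.5402] 0.2405
scene 0.12 72 [0.4993 0.5201 0.5641] 0.2408
scene 0.16 187 [0.5025 0.5284 0.5472] 0.2405
scene 0.2 197 [0.506  0.5314 0.5499] 0.2403
scene 0.24 200 [0.5094 0.5342 0.5526] 0.2403
scene 0.28 200 [0.5132 0.537  0.5551] 0.2405
scene 0.32 208 [0.5166 0.5395 0.5586] 0.2406
scene ymin [0.001  0.0085 0.016  0.0279]
arm 356 [[0.5032, 0.1164, 0.2494], [0.534, 0.1266, 0.2527], [0.5593, 0.1374, 0.255]]
flap 250 [[0.5048, 0.0087, 0.2595], [0.5166, 0.0266, 0.2782], [0.5294, 0.0415, 0.2863]]
top 0.04 47 [0.495  0.5001 0.5052] 0.2401
top 0.08 188 [0.4986 0.5186 0.5407] 0.2403
top 0.12 102 [0.5015 0.5207 0.5649] 0.2414
top 0.16 183 [0.5047 0.5246 0.5462] 0.2407
top 0.2 189 [0.5081 0.5282 0.5498] 0.2405
top 0.24 182 [0.5109 0.5305 0.5522] 0.2404
top 0.28 189 [0.5137 0.5352 0.5559] 0.2407
top 0.32 186 [0.5169 0.5381 0.5593] 0.2408
top ymin [0.0518 0.0537 0.06   0.0716]
arm 427 [[0.5039, 0.1152, 0.2479], [0.5331, 0.1251, 0.2523], [0.5585, 0.137, 0.255]]
flap 560 [[0.5002, 0.0049, 0.2546], [0.5157, 0.0229, 0.2748], [0.5312, 0.043, 0.2862]]
[ 0.2672 -0.1216  0.0275] [-0.037   0.4354  0.1584]
[ 0.2672 -0.1214  0.1275] [-0.037   0.4354  0.1584]
```

Request:
{"name": "play_rows", "arguments": {
  "steps": "0.267 -0.122 0.027 -0.037 0.435 0.158 0;0.267 -0.122 0.027 -0.037 0.435 0.158 0;0.267 -0.122 0.027 -0.037 0.435 0.158 0;0.267 -0.122 0.027 -0.037 0.435 0.158 0;0.267 -0.122 0.027 -0.037 0.435 0.158 0;0.267 -0.122 0.027 -0.037 0.435 0.158 0;0.267 -0.122 0.027 -0.037 0.435 0.158 0;0.267 -0.122 0.027 -0.037 0.435 0.158 0;0.267 -0.122 0.027 -0.037 0.435 0.158 0",
  "grip_force": 50
}}

```text
time_s: 1.0
tcp_pos: [0.419, -0.3525, 0.3775]
tcp_rot: [-0.021, 0.971, 0.099, 0.215]
contact_force: [-0.4, -0.4, -0.2]
gripper_width: 0.0877
grip_force: 0.0
```

```bash
python3 - <<'E'
from h import *
from workcell import capture
c=np.array([.5445-.016*.98,-.3265-.016*.2,.0])
rel(c+[0,0,.138],11.6,25,.10);rel(c+[0,0,.038],11.6,25,.10);rel(c+[0,0,.038],11.6,25,0)
p,d=capture("wrist");b=capture("scene")[0];cv2.imwrite("pics/w1.png",np.clip(np.hstack([cv2.resize(p,(400,300)),cv2.resize(b[100:400,50:450],(400,300))])[:,:,::-1]*1.5,0,255))
E
```

```text
[ 0.0004 -0.0002  0.0014] [0.002  0.0009 0.0004]
[-0.0418 -0.0004  0.0921] [0.002  0.0009 0.0004]
[-0.0417 -0.0006  0.1921] [0.002  0.0009 0.0004][ WARN:0@1.314] global loadsave.cpp:1063 imwrite_ Unsupported depth image for selected encoder is fallbacked to CV_8U.
```

View pics/w1.png

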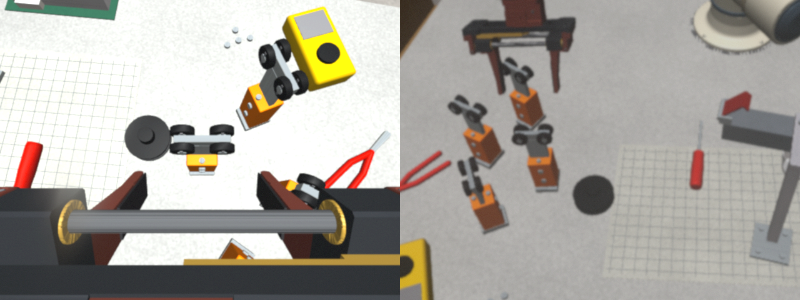

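The wrist view shows the target (202,140) centred between the fingers. Its neighbour at (310,190) is close to the gripper body, so I approach shifted 6 mm to the robot's left.

Request:
{"name": "play_rows", "arguments": {
  "steps": "-0.042 -0.006 0.092 0.002 0.001 0 0;-0.042 -0.006 0.092 0.002 0.001 0 0;-0.042 -0.006 0.092 0.002 0.001 0 0;-0.042 -0.006 0.117 0.002 0.001 0 0;-0.042 -0.006 0.142 0.002 0.001 0 0;-0.042 -0.006 0.162 0.002 0.001 0 0;-0.042 -0.006 0.177 0.002 0.001 0 0;-0.042 -0.006 0.177 0.002 0.001 0 0"
}}

```text
time_s: 1.9
tcp_pos: [0.4546, -0.3392, 0.1992]
tcp_rot: [-0.023, 0.971, 0.099, 0.215]
contact_force: [0.4, -0.2, -0.3]
gripper_width: 0.0877
grip_force: 0.0
```

```bash
python3 - <<'E'
from h import *
from workcell import capture
c=np.array([.5445-.016*.98,-.3265-.016*.2,.0])
rel(c+[0,0,.038],11.6,25,0);print(sensors.state()["contact_force"])
p,d=capture("wrist");b,_=capture("scene");cv2.imwrite("pics/w2.png",np.clip(np.hstack([cv2.resize(p,(400,300)),cv2.resize(b[130:280,80:280],(400,300))])[:,:,::-1]*1.5,0,255).astype(np.uint8))
E
```

```text
[-0.0005  0.0056  0.0146] [-0.0015 -0.0002  0.0003]
[ 0.3604723 -0.1698701 -0.3274608]
```

View pics/w2.png

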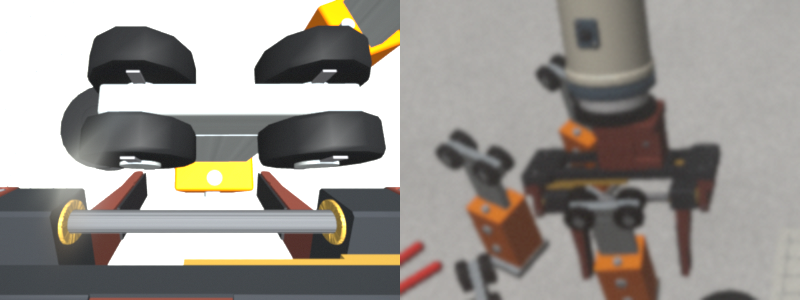

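The carrier's wheels are centred and clear, and the block lies between the fingers. The neighbour at left (490,190) is clear of the gripper body. Next I advance and grip.

Request:
{"name": "play_rows", "arguments": {
  "steps": "0 0 0.008 0 0 0 0;0 0 0.0145 0 0 0 0;0 0 0.0145 0 0 0 80;0 0 0.0145 0 0 0 120;0 0 0.0145 0 0 0 255;0 0 0.0145 0 0 0 255;0 0 0.0145 0 0 0 255;0 0 0.0145 0 0 0 255",
  "grip_force": 45
}}

```text
time_s: 2.8
tcp_pos: [0.4604, -0.3378, 0.1866]
tcp_rot: [-0.022, 0.971, 0.099, 0.216]
contact_force: [0.4, -1.1, 1.3]
gripper_width: 0.044
grip_force: 45.0
```

```bash
python3 - <<'E'
from h import *
# current grasp = c + y*.006 ; print lift 70mm, then move to (0.44,-0.22) yaw -4.5
c=np.array([.5445-.016*.98-.2*.006,-.3265-.016*.2+.98*.006,.038])
y=np.radians(-4.5)
print(c);rel(c,11.6,25);rel(c+[0,0,.07],11.6,25)
g=np.array([.44-.016*np.cos(y),-.22-.016*np.sin(y),.038])
b=tcp(c+[0,0,.07],11.6,25)
rel(g+[0,0,.07],-4.5,25,base=b)
b=tcp(g+[0,0,.07],-4.5,25);rel(g,-4.5,25,base=b)
E
```

```text
[ 0.52762 -0.32382  0.038  ]
[-0.0006 -0.0002  0.0007] [ 0.0006 -0.0011  0.0012]
[ 0.0291 -0.0001 -0.0627] [ 0.0006 -0.0011  0.0012]
[-0.0704 -0.1429 -0.0328] [-0.1188  0.      0.2547]
[-0.0296  0.      0.0634] [0. 0. 0.]
```

Request:
{"name": "play_rows", "arguments": {
  "steps": "0.007 0 -0.015 0 0 0 255;0.016 0 -0.035 0 0 0 255;0.029 0 -0.063 0 0 0 255;0.029 0 -0.063 0 0 0 255;0.029 0 -0.063 0 0 0 255"
}}

```text
time_s: 3.3
tcp_pos: [0.46, -0.3376, 0.2561]
tcp_rot: [-0.021, 0.971, 0.1, 0.216]
contact_force: [0.4, -0.3, -3.9]
gripper_width: 0.0434
grip_force: 44.9
```

Request:
{"name": "play_rows", "arguments": {
  "steps": "-0.017 -0.035 -0.008 -0.03 0 0.064 255;-0.034 -0.07 -0.016 -0.06 0 0.128 255;-0.052 -0.105 -0.024 -0.09 0 0.192 255;-0.07 -0.143 -0.033 -0.119 0 0.255 255;-0.07 -0.143 -0.033 -0.119 0 0.255 255;-0.07 -0.143 -0.033 -0.119 0 0.255 255;-0.07 -0.143 -0.033 -0.119 0 0.255 255"
}}

```text
time_s: 4.0
tcp_pos: [0.3556, -0.2136, 0.2551]
tcp_rot: [0.008, 0.976, -0.038, 0.216]
contact_force: [0.7, -0.5, -2.1]
gripper_width: 0.0439
grip_force: 44.9
```

```bash
python3 - <<'E'
from h import *
from workcell import capture
y=np.radians(-4.5)
g=np.array([.44-.016*np.cos(y),-.22-.016*np.sin(y),.038])
rel(g+[0,0,.07],-4.5,25);rel(g,-4.5,25)
b,_=capture("scene");t,_=capture("top");cv2.imwrite("pics/s3.png",np.clip(np.hstack([cv2.resize(b[100:340,80:400],(400,300)),cv2.resize(t[160:400,270:590],(400,300))])[:,:,::-1]*1.5,0,255).astype(np.uint8))
E
```

```text
[ 0.     -0.0003 -0.0007] [-0.0011  0.0004  0.0008]
[-0.0296 -0.0002  0.0628] [-0.0011  0.0004  0.0008]
```

View pics/s3.png

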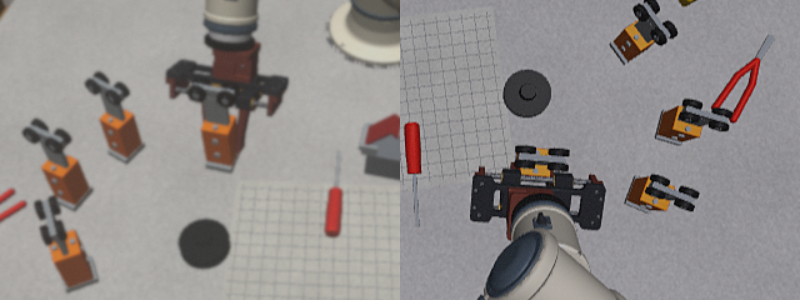

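The carrier hangs upright in the gripper at an open spot: left half (222,130), right half (540,160). I set it down and regrasp at a larger lean.

Request:
{"name": "play_rows", "arguments": {
  "steps": "-0.014 0 0.03 0 0 0 255;-0.023 0 0.05 0 0 0 255;-0.027 0 0.057 0 0 0 255;-0.029 0 0.061 0 0 0 255;-0.0298 0 0.0632 0 0 0 255;-0.0298 0 0.0632 0 0 0 255"
}}

```text
time_s: 4.7
tcp_pos: [0.3555, -0.2136, 0.1871]
tcp_rot: [0.009, 0.975, -0.038, 0.217]
contact_force: [0.1, -0.3, -3.1]
gripper_width: 0.044
grip_force: 44.9
```

Request:
{"name": "play_rows", "arguments": {
  "steps": "0 0 0 0 0 0 200;0 0 0 0 0 0 0;0 0 0 0 0 0 0;0 0 0 0 0 0 0;0 0 -0.04 0 0 0 0;0 0 -0.09 0 0 0 0;0 0 -0.09 0 0 0 0;0 0 -0.09 0 0 0 0"
}}

```text
time_s: 5.5
tcp_pos: [0.3171, -0.2105, 0.2696]
tcp_rot: [0.01, 0.975, -0.038, 0.218]
contact_force: [-0.1, -0.3, -0.4]
gripper_width: 0.0878
grip_force: 0.0
```

```bash
python3 - <<'E'
from h import *
from workcell import capture
for n in ("scene","top"):
    p,d=capture(n);W=cloud(n,d)
    a=(W[...,2]>.148)&(W[...,2]<.175)&(abs(W[...,1]+.22)<.06)&(abs(W[...,0]-.445)<.045)
    q=W[a];print(n,len(q),cv2.minAreaRect(q[:,:2].astype(np.float32)*1000),q[:,2].max())
    np.savez(n+"4.npz",p=p,d=d)
y=np.radians(-4.5);c=np.array([.44,-.22,0])
g=c-.012*np.array([np.cos(y),np.sin(y),0])+[0,0,.048]
rel(g,-4.5,38,.09);rel(g,-4.5,38,0)
E
```

```text
scene 572 ((440.3866882324219, -219.9676513671875), (72.1102294921875, 32.5878791809082), 84.70260620117188) 0.17241719476160466
top 522 ((439.8815612792969, -219.91500854492188), (69.81045532226562, 30.213197708129883), 83.82421112060547) 0.1723663442942387
[-0.0485  0.0001 -0.0013] [-0.001   0.227   0.0003]
[-0.0282  0.0002  0.0864] [-0.001   0.227   0.0003]
```

Request:
{"name": "play_rows", "arguments": {
  "steps": "-0.048 0 -0.001 -0.001 0.227 0 0;-0.048 0 -0.001 -0.001 0.227 0 0;-0.048 0 -0.001 -0.001 0.227 0 0;-0.043 0 0.022 -0.001 0.227 0 0;-0.038 0 0.044 -0.001 0.227 0 0;-0.033 0 0.066 -0.001 0.227 0 0;-0.03 0 0.079 -0.001 0.227 0 0;-0.028 0 0.0865 -0.001 0.227 0 0;-0.028 0 0.0865 -0.001 0.227 0 0"
}}

```text
time_s: 6.5
tcp_pos: [0.3289, -0.2105, 0.1767]
tcp_rot: [0.012, 0.945, -0.036, 0.325]
contact_force: [0.1, -0.3, -0.1]
gripper_width: 0.0876
grip_force: 0.0
```

Request:
{"name": "play_rows", "arguments": {
  "steps": "0 0 0 0 0 0 80;0 0 0 0 0 0 120;0 0 0 0 0 0 255;0 0 0 0 0 0 255;0 0 0 0 0 0 255;0 0 0 0 0 0 255",
  "grip_force": 50
}}

```text
time_s: 7.1
tcp_pos: [0.3282, -0.2112, 0.1775]
tcp_rot: [0.013, 0.945, -0.037, 0.326]
contact_force: [-0.4, -0.7, 0.6]
gripper_width: 0.0437
grip_force: 49.9
```

```bash
python3 - <<'E'
from h import *
y=np.radians(-4.5);c=np.array([.44,-.22,0]);o=-.012*np.array([np.cos(y),np.sin(y),0])+[0,0,.048]
d=np.array([.0785,.9969,0]);m=np.array([.5134,.007,0])
rel(c+o,-4.5,38)
rel(c+o+[0,0,.066],-4.5,38)
pre=m-.075*d+[0,0,.066]
rel(pre+o,-4.5,38,base=tcp(c+o+[0,0,.066],-4.5,38))
print(pre)
E
```

```text
[-0.0009 -0.      0.0007] [ 0.0009 -0.0012  0.0006]
[ 0.0398  0.     -0.0513] [ 0.0009 -0.0012  0.0006]
[ 0.0436 -0.1571  0.0341] [0. 0. 0.]
[ 0.5075125 -0.0677675  0.066    ]
```

Request:
{"name": "play_rows", "arguments": {
  "steps": "0.01 0 -0.012 0 0 0 255;0.025 0 -0.032 0 0 0 255;0.04 0 -0.051 0 0 0 255;0.048 -0.03 -0.0445 0 0 0 255;0.057 -0.06 -0.038 0 0 0 255;0.065 -0.09 -0.0315 0 0 0 255;0.074 -0.12 -0.025 0 0 0 255;0.0834 -0.157 -0.0172 0 0 0 255;0.0834 -0.157 -0.0172 0 0 0 255;0.0834 -0.157 -0.0172 0 0 0 255"
}}

```text
time_s: 8.1
tcp_pos: [0.3955, -0.0576, 0.2422]
tcp_rot: [0.012, 0.945, -0.035, 0.325]
contact_force: [0.3, 0.1, -2.9]
gripper_width: 0.0434
grip_force: 49.9
```

```bash
python3 - <<'E'
from h import *
from workcell import capture
y=np.radians(-4.5);o=-.012*np.array([np.cos(y),np.sin(y),0])+[0,0,.048]
d=np.array([.0785,.9969,0]);m=np.array([.5134,.007,0])
rel(m-.075*d+[0,0,.066]+o,-4.5,38)
im=[]
for n in ("scene","top"):
    p,dd=capture(n);W=cloud(n,dd)
    H=hsv(p)
    a=(W[...,2]>.212)&(W[...,2]<.245)&(abs(W[...,1]+.068)<.042)&(abs(W[...,0]-.5075)<.03)
    q=W[a];print(n,len(q),cv2.minAreaRect(q[:,:2].astype(np.float32)*1000),np.percentile(q,[1,99],axis=0).round(4).tolist())
    np.savez(n+"5.npz",p=p,d=dd);im.append(p)
cv2.imwrite("pics/s5.png",np.clip(np.hstack([cv2.resize(im[0][150:300,270:470],(400,300)),cv2.resize(im[1][170:320,170:370],(400,300))])[:,:,::-1]*1.5,0,255).astype(np.uint8))
E
```

```text
[ 0.0002  0.0014 -0.0001] [-0.0019  0.0005  0.0036]
scene 718 ((507.6308898925781, -65.53289794921875), (70.99813842773438, 31.625240325927734), 84.34412384033203) [[0.4924, -0.0999, 0.2128], [0.5239, -0.0306, 0.2349]]
top 630 ((506.9456481933594, -67.83685302734375), (71.13719177246094, 29.223358154296875), 85.44119262695312) [[0.4908, -0.1023, 0.2135], [0.5224, -0.0338, 0.2355]]
```

View pics/s5.png

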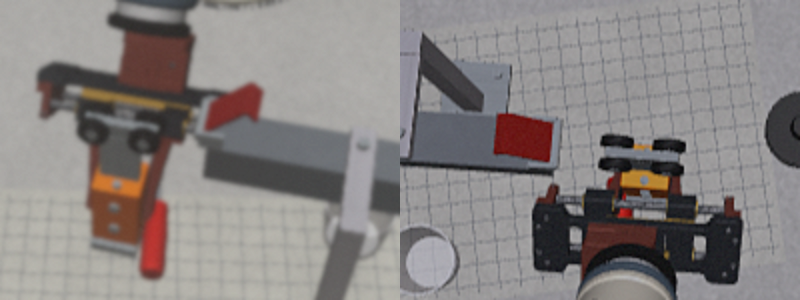

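Both views agree: the carrier's wheels (scene crop (118,120), top crop (640,155)) are in line with the rail within about 1 mm and 75 mm before the mouth. I feed in slowly.

Request:
{"name": "play_rows", "arguments": {
  "steps": "-0.0006 -0.01 0.0008 0 0 0 255;-0.0006 -0.02 0.0008 0 0 0 255;-0.0006 -0.027 0.0008 0 0 0 255;-0.0006 -0.032 0.0008 0 0 0 255;-0.0006 -0.037 0.0008 0 0 0 255;-0.0006 -0.042 0.0008 0 0 0 255;-0.0006 -0.046 0.0008 0 0 0 255;-0.0006 -0.05 0.0008 0 0 0 255;-0.0006 -0.05 0.0008 0 0 0 255"
}}

```text
time_s: 9.1
tcp_pos: [0.3995, -0.0085, 0.2411]
tcp_rot: [0.013, 0.945, -0.036, 0.326]
contact_force: [-0.6, 0.1, -3.3]
gripper_width: 0.0438
grip_force: 49.9
```

```bash
python3 - <<'E'
from h import *
s=sensors.state();print(s["contact_force"],s["wrist_torque"])
y=np.radians(-4.5);o=-.012*np.array([np.cos(y),np.sin(y),0])+[0,0,.048]
d=np.array([.0785,.9969,0]);m=np.array([.5134,.007,0])
rel(m-.025*d+[0,0,.065]+o,-4.5,38)
E
```

```text
[-0.61802469  0.14046129 -3.26834415] [0.06203755 0.6388882  0.02081389]
[ 0.0002  0.0006 -0.0003] [-0.0001 -0.0008  0.0013]
```

Request:
{"name": "play_rows", "arguments": {
  "steps": "0 -0.006 0 0 0 0 255;0 -0.012 0 0 0 0 255;0 -0.018 0 0 0 0 255;0 -0.024 0 0 0 0 255;0 -0.03 0 0 0 0 255;0 -0.036 0 0 0 0 255;0 -0.042 0 0 0 0 255;0 -0.048 0 0 0 0 255;0 -0.054 0 0 0 0 255;0 -0.06 0 0 0 0 255"
}}

```text
time_s: 10.1
tcp_pos: [0.4042, 0.0513, 0.2411]
tcp_rot: [0.013, 0.945, -0.037, 0.326]
contact_force: [-0.0, 0.2, -2.4]
gripper_width: 0.0438
grip_force: 49.9
```

```bash
python3 - <<'E'
from h import *
from workcell import capture
s=sensors.state();print(s["contact_force"],s["wrist_torque"])
y=np.radians(-4.5);o=-.012*np.array([np.cos(y),np.sin(y),0])+[0,0,.048]
d=np.array([.0785,.9969,0]);m=np.array([.5134,.007,0])
rel(m+.035*d+[0,0,.065]+o,-4.5,38)
a=capture("scene")[0];b=capture("top")[0]
cv2.imwrite("pics/s6.png",np.clip(np.hstack([cv2.resize(a[160:310,310:510],(400,300)),cv2.resize(b[170:320,120:320],(400,300))])[:,:,::-1]*1.5,0,255).astype(np.uint8))
E
```

```text
[-0.0095657   0.21134604 -2.43924027] [ 0.09841259  0.60194635 -0.01671267]
[ 0.0003  0.0006 -0.0003] [ 0.0004 -0.0009  0.0007]
```

View pics/s6.png

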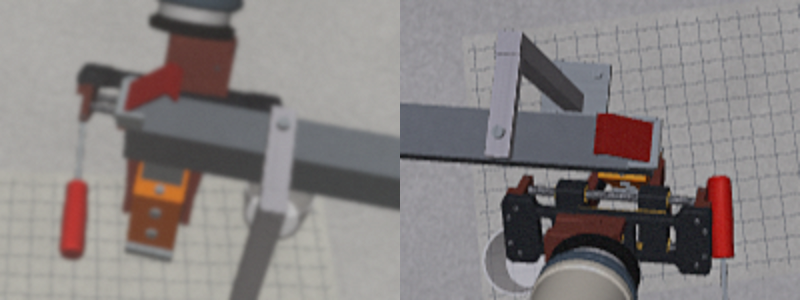

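The carrier hangs with its wheels inside the rail and its neck through the slot: the block shows at (158,200) beneath the rail in the scene crop. I roll it along.

Request:
{"name": "play_rows", "arguments": {
  "steps": "0 -0.015 0 0 0 0 255;0 -0.035 0 0 0 0 255;0 -0.055 0 0 0 0 255;0 -0.075 0 0 0 0 255;0 -0.095 0 0 0 0 255;0 -0.115 0 0 0 0 255;0 -0.135 0 0 0 0 255;0 -0.155 0 0 0 0 255;0 -0.17 0 0 0 0 255;0 -0.18 0 0 0 0 255"
}}

```text
time_s: 11.2
tcp_pos: [0.4182, 0.2313, 0.2409]
tcp_rot: [0.013, 0.945, -0.036, 0.326]
contact_force: [-0.7, 0.6, -3.2]
gripper_width: 0.0439
grip_force: 49.9
```

```bash
python3 - <<'E'
from h import *
s=sensors.state();print(s["contact_force"],s["wrist_torque"])
y=np.radians(-4.5);o=-.012*np.array([np.cos(y),np.sin(y),0])+[0,0,.048]
d=np.array([.0785,.9969,0]);m=np.array([.5134,.007,0])
rel(m+.234*d+[0,0,.065]+o,-4.5,38)
E
```

```text
[-0.69959544  0.63005401 -3.1854093 ] [0.05670014 0.60276152 0.01045815]
[ 0.0005 -0.0179 -0.0004] [-0.0004 -0.0006  0.0013]
```

Now I creep to the buffer, then check the force.

Request:
{"name": "play_rows", "arguments": {
  "steps": "0 -0.004 0 0 0 0 255;0 -0.008 0 0 0 0 255;0 -0.011 0 0 0 0 255;0 -0.013 0 0 0 0 255;0 -0.015 0 0 0 0 255;0 -0.016 0 0 0 0 255;0 -0.016 0 0 0 0 255"
}}

```text
time_s: 11.9
tcp_pos: [0.4195, 0.2462, 0.241]
tcp_rot: [0.013, 0.945, -0.037, 0.326]
contact_force: [-0.2, 0.8, -3.3]
gripper_width: 0.0439
grip_force: 49.9
```

Request:
{"name": "play_rows", "arguments": {
  "steps": "0 -0.001 0 0 0 0 255;0 -0.002 0 0 0 0 255;0 -0.003 0 0 0 0 255;0 -0.003 0 0 0 0 255"
}}

```text
time_s: 12.3
tcp_pos: [0.4197, 0.2493, 0.241]
tcp_rot: [0.013, 0.945, -0.037, 0.326]
contact_force: [0.2, -0.7, -3.4]
gripper_width: 0.0436
grip_force: 49.9
```

Request:
{"name": "play_rows", "arguments": {
  "steps": "0 -0.001 0 0 0 0 255;0 -0.002 0 0 0 0 255;0 -0.002 0 0 0 0 255"
}}

```text
time_s: 12.6
tcp_pos: [0.4198, 0.2507, 0.2406]
tcp_rot: [0.014, 0.945, -0.037, 0.325]
contact_force: [-1.7, -4.8, -3.0]
gripper_width: 0.0442
grip_force: 50.0
```

Request:
{"name": "play_rows", "arguments": {
  "steps": "0 -0.001 0 0 0 0 255;0 -0.002 0 0 0 0 255;0 -0.002 0 0 0 0 255"
}}

```text
time_s: 12.9
tcp_pos: [0.42, 0.2516, 0.24]
tcp_rot: [0.016, 0.945, -0.038, 0.325]
contact_force: [-3.2, -11.5, -2.5]
gripper_width: 0.0437
grip_force: 50.0
```

Request:
{"name": "play_rows", "arguments": {
  "steps": "0 0.0015 0 0 0 0 255;0 0.003 0 0 0 0 255;-0.0006 0.003 0.0008 0 0 0 255;-0.0012 0.003 0.0016 0 0 0 255;-0.0012 0.003 0.0016 0 0 0 255"
}}

```text
time_s: 13.4
tcp_pos: [0.4199, 0.2503, 0.2394]
tcp_rot: [0.013, 0.944, -0.037, 0.326]
contact_force: [-0.9, -2.4, -1.4]
gripper_width: 0.0436
grip_force: 49.9
```

Request:
{"name": "play_rows", "arguments": {
  "steps": "-0.0006 0 0.0008 0 0 0 255;-0.0006 0 0.0008 0 0 0 255"
}}

```text
time_s: 13.6
tcp_pos: [0.4201, 0.2503, 0.2392]
tcp_rot: [0.013, 0.944, -0.037, 0.327]
contact_force: [-3.7, -3.4, 3.4]
gripper_width: 0.0437
grip_force: 49.9
```

Request:
{"name": "play_rows", "arguments": {
  "steps": "0.0003 0.0007 -0.0004 0 0 0 255;0.0003 0.0007 -0.0004 0 0 0 255",
  "grip_force": 10
}}

```text
time_s: 13.8
tcp_pos: [0.4199, 0.2498, 0.2392]
tcp_rot: [0.013, 0.944, -0.037, 0.326]
contact_force: [-0.6, 0.0, 2.5]
gripper_width: 0.0439
grip_force: 10.0
```

Request:
{"name": "play_rows", "arguments": {
  "steps": "0 0 0 0 0 0 125;0 0 0 0 0 0 120;0 0 0 0 0 0 115;0 0 0 0 0 0 110;0 0 0 0 0 0 100;0 0 0 0 0 0 80;0 0 0 0 0 0 70;0 0 0 0 0 0 60;0 0 0 0 0 0 60",
  "grip_force": 3
}}

```text
time_s: 14.7
tcp_pos: [0.4198, 0.2495, 0.2384]
tcp_rot: [0.013, 0.945, -0.037, 0.326]
contact_force: [0.4, 1.2, 0.6]
gripper_width: 0.067
grip_force: 0.0
```

```bash
python3 - <<'E'
from h import *
from workcell import capture
s=sensors.state();print(s["contact_force"],s["gripper_width"])
p,dd=capture("scene");W=cloud("scene",dd);H=hsv(p)
o=((H[...,0]>5)&(H[...,0]<20)&(H[...,1]>150)&(H[...,2]>50)&(W[...,1]>.1)&(W[...,2]>.06))
q=W[o];d=np.array([.0785,.9969]);m=np.array([.5134,.007])
print(len(q),np.percentile((q[:,:2]-m)@d,[2,50,98]),np.percentile(q[:,2],[2,98]))
np.savez("scene7.npz",p=p,d=dd)
w=capture("wrist")[0]
cv2.imwrite("pics/s7.png",np.clip(np.hstack([cv2.resize(p[160:340,400:640],(400,300)),cv2.resize(w,(400,300))])[:,:,::-1]*1.5,0,255).astype(np.uint8))
E
```

```text
[0.4222535  1.21739157 0.62050345] 0.06702384869417385
691 [0.21297266 0.22913679 0.25572329] [0.08510503 0.1545895 ]
```

View pics/s7.png

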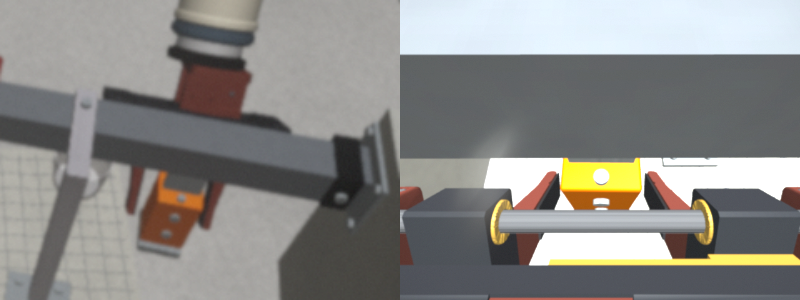

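The carrier hangs free and centred between the open fingers: wrist half (601,180), about 234 mm along the rail. I give it a gentle nudge with the open finger to be sure it rests on the buffer.

Request:
{"name": "play_rows", "arguments": {
  "steps": "0 -0.005 0 0 0 0 60;0 -0.009 0 0 0 0 60;0 -0.0105 0 0 0 0 60;0 -0.0115 0 0 0 0 60;0 -0.012 0 0 0 0 60;0 -0.0125 0 0 0 0 60;0 -0.0125 0 0 0 0 60"
}}

```text
time_s: 15.5
tcp_pos: [0.4207, 0.2619, 0.2383]
tcp_rot: [0.013, 0.945, -0.037, 0.326]
contact_force: [-0.2, -0.8, 0.0]
gripper_width: 0.0674
grip_force: 0.3
```

```bash
python3 - <<'E'
from h import *
s=sensors.state();print(s["contact_force"],s["wrist_torque"],s["gripper_width"],s["tcp_pos"])
E
```

```text
[-0.2277695  -0.83259873  0.02453932] [-0.07064294  0.23918456 -0.08137089] 0.0674132352283059 [0.42071582 0.2618913  0.23832967]
```

Request:
{"name": "play_rows", "arguments": {
  "steps": "0 -0.0005 0 0 0 0 60;0 -0.001 0 0 0 0 60;0 -0.001 0 0 0 0 60"
}}

```text
time_s: 15.8
tcp_pos: [0.4208, 0.2629, 0.2383]
tcp_rot: [0.013, 0.945, -0.037, 0.326]
contact_force: [0.1, -0.5, -0.7]
gripper_width: 0.0673
grip_force: 0.4
```

Request:
{"name": "play_rows", "arguments": {
  "steps": "0 0.0005 0 0 0 0 60;0 0.001 0 0 0 0 60;0 0.0015 0 0 0 0 60;0 0.002 0 0 0 0 60;0 0.003 0 0 0 0 60;0 0.0065 0 0 0 0 60;0 0.0125 0 0 0 0 60;0 0.0125 0 0 0 0 40;0 0.0125 0 0 0 0 0"
}}

```text
time_s: 16.7
tcp_pos: [0.4199, 0.2502, 0.2385]
tcp_rot: [0.013, 0.945, -0.037, 0.326]
contact_force: [0.4, -0.1, 0.1]
gripper_width: 0.0786
grip_force: 0.0
```

```bash
python3 - <<'E'
from h import *
from workcell import capture
s=sensors.state();print(s["contact_force"],s["gripper_width"],s["tcp_pos"])
d=np.array([.0785,.9969]);m=np.array([.5134,.007]);im=[]
p0=np.load("scene7.npz");
p,dd=capture("scene")
for P,D in ((p0["p"],p0["d"]),(p,dd)):
    W=cloud("scene",D);H=hsv(P)
    o=((H[...,0]>5)&(H[...,0]<20)&(H[...,1]>150)&(H[...,2]>50)&(W[...,1]>.1)&(W[...,2]>.06))
    q=W[o];s=(q[:,:2]-m)@d;u=np.argwhere(o)
    print(len(q),np.percentile(s,[2,50,98]).round(4),u.mean(0))
E
```

```text
[ 0.41126829 -0.0651605   0.06827343] 0.07857996182881892 [0.41986483 0.25019628 0.23849037]
691 [0.213  0.2291 0.2557] [286.86396527 503.10709117]
662 [0.2133 0.2287 0.2534] [287.0694864  502.75377644]
```

Request:
{"name": "play_rows", "arguments": {
  "steps": "0 0 -0.01 0 0 0 0;0 0 -0.025 0 0 0 0;0 0 -0.045 0 0 0 0;0 0 -0.075 0 0 0 0;0 0 -0.11 0 0 0 0;0 0 -0.12 0 0 0 0;0 0 -0.12 0 0 0 0"
}}

```text
time_s: 17.45
tcp_pos: [0.3456, 0.2568, 0.3351]
tcp_rot: [0.011, 0.944, -0.037, 0.327]
contact_force: [0.1, -0.2, -0.3]
gripper_width: 0.0879
grip_force: 0.0
```

```bash
python3 - <<'E'
from h import *
from workcell import capture
s=sensors.state();print(s["contact_force"],s["tcp_pos"])
d=np.array([.0785,.9969,0]);m=np.array([.5134,.007,0])
p,D=capture("scene");np.savez("scene8.npz",p=p,d=D);W=cloud("scene",D);H=hsv(p)
o=((H[...,0]>5)&(H[...,0]<20)&(H[...,1]>150)&(H[...,2]>50)&(W[...,1]>.1)&(W[...,2]>.06))
q=W[o];print(len(q),np.percentile((q-m)@d,[2,50,98]).round(4),np.argwhere(o).mean(0))
b=np.array(s["tcp_pos"]);
# up waypoint: same x,y ; tool down
g0=b+[0,0,.17-.163]
rel(g0,-4.5,0)
gp=m+.065*d+[0,0,.268+.05+.019];rel(gp,-4.5,0)
rel(gp,-4.5,0,base=tcp(g0,-4.5,0))
E
```

```text
[ 0.08567328 -0.1783875  -0.31364212] [0.34560372 0.25676388 0.3350545 ]
606 [0.2134 0.229  0.2536] [286.         503.30528053]
[ 0.1058 -0.0002 -0.1355] [-6.000e-04 -6.649e-01  1.200e-03]
[ 0.2495  0.1709 -0.0164] [-6.000e-04 -6.649e-01  1.200e-03]
[0.1869 0.1708 0.0051] [0. 0. 0.]
```

Request:
{"name": "play_rows", "arguments": {
  "steps": "0.106 0 -0.135 0 -0.665 0 255;0.106 0 -0.135 0 -0.665 0 255;0.106 0 -0.135 0 -0.665 0 255;0.106 0 -0.135 0 -0.665 0 255;0.106 0 -0.135 0 -0.665 0 255;0.106 0 -0.135 0 -0.665 0 255;0.106 0 -0.135 0 -0.665 0 255",
  "grip_force": 20
}}

```text
time_s: 18.2
tcp_pos: [0.3476, 0.2566, 0.5023]
tcp_rot: [0.002, 0.999, -0.04, -0.001]
contact_force: [-0.0, -0.4, -0.4]
gripper_width: 0.0356
grip_force: 0.0
```

```bash
python3 - <<'E'
from h import *
d=np.array([.0785,.9969,0]);m=np.array([.5134,.007,0])
gp=m+.065*d+[0,0,.268+.05+.019];rel(gp,-4.5,0)
print(sensors.state()["gripper_width"])
E
```

```text
[0.1851 0.1706 0.0024] [ 0.0031  0.002  -0.001 ]
0.035597123672544174
```

Request:
{"name": "play_rows", "arguments": {
  "steps": "0.185 0.171 0.002 0.003 0.002 0 255;0.185 0.171 0.002 0.003 0.002 0 255;0.185 0.171 0.002 0.003 0.002 0 255;0.185 0.171 0.002 0.003 0.002 0 255;0.185 0.171 0.002 0.003 0.002 0 255;0.185 0.171 0.002 0.003 0.002 0 255;0.185 0.171 0.002 0.003 0.002 0 255;0.185 0.171 0.002 0.003 0.002 0 255;0.185 0.171 0.002 0.003 0.002 0 255"
}}

```text
time_s: 19.1
tcp_pos: [0.5165, 0.0727, 0.5029]
tcp_rot: [-0.001, 0.999, -0.038, 0.001]
contact_force: [-0.3, -0.0, -0.3]
gripper_width: 0.0005
grip_force: 0.0
```

```bash
python3 - <<'E'
from h import *
from workcell import capture
d=np.array([.0785,.9969,0]);m=np.array([.5134,.007,0])
gp=m+.065*d+[0,0,.268+.019];rel(gp,-4.5,0)
print(sensors.state()["gripper_width"])
a=capture("scene")[0];b=capture("wrist")[0]
cv2.imwrite("pics/s9.png",np.clip(np.hstack([cv2.resize(a[130:310,330:570],(400,300)),cv2.resize(b,(400,300))])[:,:,::-1]*1.5,0,255).astype(np.uint8))
E
```

```text
[0.0019 0.0008 0.0529] [-0.0023 -0.0022  0.0023]
0.0004945580607129295
```

View pics/s9.png

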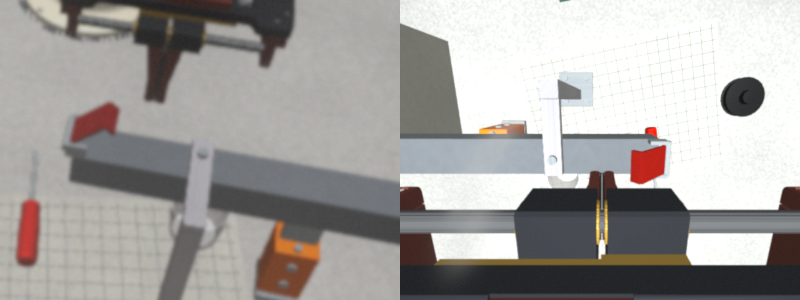

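The carrier hangs at home, scene half (290,260). The closed fingers are between the arm (553,120) and the red flap (650,162) in the wrist half. I descend.

Request:
{"name": "play_rows", "arguments": {
  "steps": "0.002 0.001 0.025 -0.002 -0.002 0.002 255;0.002 0.001 0.043 -0.002 -0.002 0.002 255;0.002 0.001 0.053 -0.002 -0.002 0.002 255;0.002 0.001 0.053 -0.002 -0.002 0.002 255"
}}

```text
time_s: 19.6
tcp_pos: [0.5191, 0.071, 0.4482]
tcp_rot: [0.0, 0.999, -0.04, -0.002]
contact_force: [0.6, -0.0, 0.0]
gripper_width: 0.0007
grip_force: 0.0
```

Request:
{"name": "play_rows", "arguments": {
  "steps": "0 0.008 0 0 0 0 255;0 0.016 0 0 0 0 255;0 0.024 0 0 0 0 255;0 0.032 0 0 0 0 255;0 0.04 0 0 0 0 255;0 0.048 0 0 0 0 255"
}}

```text
time_s: 20.2
tcp_pos: [0.5155, 0.0216, 0.4499]
tcp_rot: [0.0, 0.999, -0.04, -0.0]
contact_force: [-1.0, 0.0, -0.3]
gripper_width: 0.0003
grip_force: 0.0
```

Request:
{"name": "play_rows", "arguments": {
  "steps": "0 0.008 0 0 0 0 255;0 0.014 0 0 0 0 255;0 0.02 0 0 0 0 255;0 0.026 0 0 0 0 255;0 0.032 0 0 0 0 255;0 0.036 0 0 0 0 255;0 0.036 0 0 0 0 255;0 0.036 -0.02 0 0 0 255;0 0.036 -0.06 0 0 0 255;0 0.036 -0.1 0 0 0 255"
}}

```text
time_s: 21.2
tcp_pos: [0.5127, -0.0131, 0.55]
tcp_rot: [-0.0, 0.999, -0.04, -0.001]
contact_force: [-0.1, -0.7, 0.9]
gripper_width: 0.0006
grip_force: 0.0
```

```bash
python3 - <<'E'
from h import *
from workcell import capture
print(sensors.state()["contact_force"],sensors.state()["tcp_pos"])
d=np.array([.0785,.9969,0]);m=np.array([.5134,.007,0])
p,D=capture("scene");W=cloud("scene",D);H=hsv(p)
o=((H[...,0]>5)&(H[...,0]<20)&(H[...,1]>150)&(H[...,2]>50)&(W[...,1]>.1)&(W[...,2]>.06))
q=W[o];print(len(q),np.percentile((q-m)@d,[2,50,98]).round(4),np.argwhere(o).mean(0))
for n in ("scene","top"):
    if n=="top": p2,D=capture("top");W=cloud(n,D);H=hsv(p2)
    r=((H[...,0]<6)|(H[...,0]>172))&(H[...,1]>140)&(W[...,2]>.17)&(W[...,2]<.32)&(abs(W[...,1])<.09)&(W[...,0]>.48)
    q=W[r];print(n,len(q));
    if len(q): print(np.percentile((q-m)@d,[2,50,98]).round(3),np.percentile(q[:,2],[2,50,98]).round(3))
cv2.imwrite("pics/s10.png",np.clip(np.hstack([cv2.resize(p[130:310,330:570],(400,300)),cv2.resize(p2[150:330,100:340],(400,300))])[:,:,::-1]*1.5,0,255).astype(np.uint8))
E
```

```text
[-0.094761   -0.70849824  0.91759402] [ 0.51271677 -0.01306359  0.54996542]
599 [0.2136 0.229  0.2533] [286.25041736 503.32220367]
scene 27
[-0.013 -0.011 -0.008] [0.201 0.203 0.206]
top 17
[-0.017 -0.016 -0.015] [0.201 0.203 0.206]
```

View pics/s10.png

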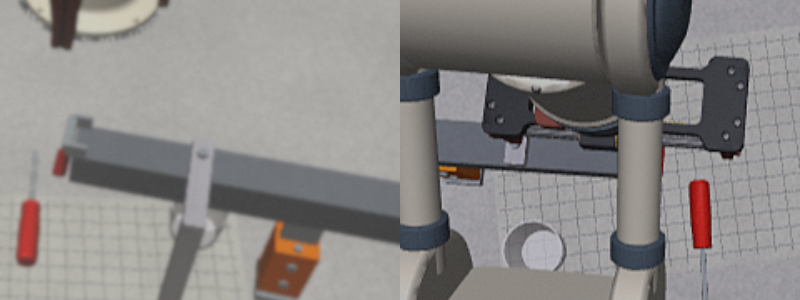

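The end stop hangs closed: the red sliver at (58,162) is at s of about -11 mm, z of about 0.203. The carrier is unmoved at home (290,260), and the arm is clear of everything.

```bash
python3 -c "
from workcell import ticket;print(ticket.hand_in())"
```

```text
the job is handed in; nothing more can be done
None
```

The carrier hangs free in the rail, measured at its home position by the buffer, and the red end stop hangs closed across the mouth; handed in at about 21 s of robot time, with no verdict returned and 11 pictures viewed, one over the limit of 10.

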